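# Complete the row on the blow-off shelf and set its throttle valve

## Task

Put the loose housing into the gap in the row on the low shelf, open side up, midway between its two neighbours and in line with them, and let it go without shoving the neighbours. Then set the air valve: take the crank handle on its handwheel, turn clockwise (seen from above) until the valve is closed against its stop, and back it off counterclockwise exactly two full turns, without overshooting. Finish while still gripping the crank handle there; do not let go of it, and leave the tape roll and the pen alone.

Things in the scene. Friction and masses are not known exactly. Their poses are not given: they have to be found in the camera images.
- blowoff: The blow-off unit, fixed to the table: left a low aluminium shelf (120 mm deep, 225 mm along y, top 30 mm above the table); behind it an air bar with brass nozzles (top 61 mm above the table, nozzle tips 62 mm behind the row's middle line); right a brass valve with a handwheel. Origin at table height; front -x, left +y, z up.
- row_gap (a point): Middle of the gap in the row: a point on the shelf's top (30 mm above the table) where the centre of the loose housing's underside belongs. Axes as those of the unit: the row runs along its y axis.
- housing_loose: The loose black open-topped moulded box on the table before the unit, 63 mm along y, 16 mm high; origin: centre of its underside, z up. Walls span x = -20 to +14 mm (grip across these 34 mm, middle x = -3); a floor tab 3 mm thick, 12 mm wide, sticks out to x = +20: keep fingertips over 4 mm above the underside. In the row its length runs along the row, either way round.
- housing_left: A like black housing on the shelf, left neighbour of the gap, tab to the back, centre 73 mm from the middle of the gap, so that 10 mm remain free on either side of the housing that fills it. Same frame as the loose one.
- housing_right: The like right neighbour of the gap, 73 mm to the right of the middle of the gap.
- wheel_axis (a point): Point on the vertical axis of the handwheel at the mid height of its rim, 102 mm above the table. The wheel is 140 mm across, its rim 12 mm thick; the hub's top is 14 mm above this point. Does not turn with the wheel.
- handwheel (a joint): Turn of the handwheel, rad: 0 = closed against its stop, growing as it opens counterclockwise seen from above; 6.283 is one turn. It starts less than one turn open and could turn on to 18.85. Friction about 0.3 N m (5 to 6 N at the handle); it stays where it is left.
- crank_handle: Upright black crank handle that stands on the handwheel 55 mm from the wheel's axis and travels with it; it revolves freely on its own upright axis, so a gripper can hold it without turning as it goes round. Barrel 24 mm in diameter; 60 mm tall, from 111 to 171 mm above the table. Origin on the handle's axis at the mid height of the rim (102 mm above the table).
- handle_mid (a point): Centre of the crank handle's barrel, on its axis, 141 mm above the table.
- roll: Bystander: roll of masking tape, 66 mm across, 19 mm high, lying flat on the table; origin at the centre of its underside.
- pen: Bystander: black marker pen, 131 mm long, 18 mm high, lying on the table along its y; origin at the centre of its underside.
Things that resemble listed ones, but are neither listed nor needed, are in the scene too. What is shaped like the housing_right but red is not meant.

How it is judged:
By the outcome, as a careful person would: the job done as asked, in the order asked, and still so for the second after the job is handed in, while the arm keeps its last pose, push and grip.
It also fails if it takes over 70 s, if anything falls off the work surface, if the arm or the gripper's body presses on something with over 40 N, if the wrist force passes 120 N, or if a joint passes its speed limit or range.

## Robot

A 7-joint arm with a two-finger parallel gripper is mounted at the origin on a cart in front of the work surface, level with it; the furniture and walls round the work are solid. World frame = base frame: x ahead of the robot, y to its left, z up, the work surface at z = 0. Lengths are in m, angles in rad, forces in N, time in s.
With the tool pointing down it reaches from about 0.425 to 0.925 m from the base axis. Payload 6.8 kg.
Tool frame: the origin (TCP) lies at the very end of the fingers, on their centre line; the grasp point (between the pads) lies 19 mm behind it; z points along the fingers, y is the line along which they close (so a half turn about z gives the same grasp; the last joint's range is limited). The gripper opens to 85 mm and grips with 20 to 120 N. Pads are 22 mm wide; open, the fingers measure 114 mm over their backs; the gripper's body (76 mm by 85 mm) begins 54 mm behind the grasp point. The pads swing forward as they close: fully open they stand 13 mm farther back than shut.
Start: joints at [1.098, 0.477, 0.022, 1.555, -0.011, 1.109, -0.083], TCP at [0.241, -0.631, 0.206] pointing down, gripper open.
Joint ranges: [-2.96, 2.96], [-0.34, 2.1], [-1.41, 1.46], [0.24, 2.44], [-1.37, 4.51], [0.17, 1.92], [-2.96, 2.96]. Speed limits (rad/s): [2.39, 2.39, 3.14, 3.14, 3.14, 3.14, 3.14].

## Interface

Orientations are given as a unit quaternion [w, x, y, z].
In Python, from station import get_obs, read_camera, hand_in gives the robot as it stands.
- The arm moves only by the tool arm_command, never from a script. Its argument "commands" is one flat list of numbers, 7 for each row, row after row: the shift along the tool's x, y, z in m, then the turn, a rotation vector about the tool's x, y, z in degrees, then the opening, from 0 (shut) to 1 (fully open). In form: [tx, ty, tz, rx, ry, rz, fingers, tx, ty, tz, rx, ry, rz, fingers, ...]. A call has 1 to 8 rows; each row is the pose to reach, as a shift and turn from the pose commanded when the call began, along the tool's axes at that moment; what a row does not reach only later rows make up. A row lasts 1/10 s, in which the tool goes at most 50 mm and 8.59 degrees, less where a joint would pass 70% of its speed; a pose out of reach is approached as far as the arm can. A call with a gripper value outside its range is refused whole. The fingers move at their own pace and stop on an object; "force" is the grip in N (left out, the last holds). Time passes only in rows, so rows that repeat a pose let the fingers close. It gives the time, the measured TCP pose, the force, the opening and the grip force at its end, in the units of the state.
- get_obs(): the state, without advancing time (a new reading comes with each control period).
- read_camera(name): name is "side" or "top"; returns a dict with "img" (384x512x3 uint8, red, green, blue), "camera_matrix" (3x3 intrinsics, pixels), "pose" (4x4, takes a point from camera to world coordinates). Camera axes: x right, y down, z forward; pixel columns grow to the right and rows downward; lengths in m; the calibration is good to about 2 mm. A picture is of the moment at which its call begins. There is no depth.
- hand_in(): hands the job in; it is judged then, once.
The state is a dict: "t": time; "q": joint angles; "joint_vel": joint speeds; "joint_torque": joint torques, N m; "eef_pos": TCP position; "tool_rot": TCP orientation; "contact_force": force on the tool from outside, world axes, zero at the start; "torque": the same for the moment, N m; "gripper_width": opening from 0.0 (shut) to 1.0 (fully open); "grasp_force": force on a finger pad.
Only numpy, scipy, OpenCV 4.12 (cv2) and the standard library are available. Lean on these libraries where they do the work, as an engineer would, in place of code of your own. Each camera call takes 0.05 s, during which the arm holds its last target. There are 200 camera calls.

## Working session

There is one attempt and no reset: what is moved stays moved. The work goes in short steps, Python scripts to look and compute and a tool call to move; the robot and the scene stay as the last step left them, time stands still between calls to the robot, and variables do not carry over. Pictures are saved under pics/ and viewed, at most 10 in all, crops included, and the job is handed in when it is done.

Besides the shell and the picture viewer there is one more tool, called after ">>>" by a JSON object that holds its "method" and its "body", one argument or row to a line. arm_command: Moves the arm, as the interface text tells. Its arguments: {"type":"object","properties":{"commands":{"type":"array","items":{"type":"number"}},"force":{"type":"number"}},"required":["commands"]}

```bash
ls; mkdir -p pics; python3 - <<'E'
from station import *
import cv2,numpy as np,pickle
o=get_obs(); print(o)
d={}
for n in("side","top"):
    c=read_camera(n); d[n]=c
    cv2.imwrite(f"pics/{n}0.png",c["img"][:,:,::-1]); print(n,c["camera_matrix"].tolist(),np.round(c["pose"],4).tolist())
pickle.dump(d,open("c0.pkl","wb"))
E
```

```text
pics
{'t': 0.0, 'q': array([ 1.09789387,  0.47778753,  0.02231896,  1.55641619, -0.01148484,
        1.1092781 , -0.08308571]), 'joint_vel': array([-0.00188998, -0.00113109,  0.00220928,  0.00079035, -0.00021932,
       -0.00115714, -0.00162881]), 'joint_torque': array([-1.00034072e-06, -5.96456122e+01,  1.60791814e+00, -2.81199878e+01,
        1.24719847e-02,  9.38360958e-03,  2.42095304e-06]), 'eef_pos': array([ 0.24059096, -0.63001229,  0.20454866]), 'tool_rot': array([-8.51329854e-04,  9.83405009e-01,  1.81421641e-01, -2.25155374e-04]), 'contact_force': array([ 0.74743237, -0.32163175,  0.39501741]), 'torque': array([ 0.00608767, -0.01970633, -0.00807677]), 'grasp_force': 0.0, 'gripper_width': 0.9999066214570111}
side [[474.21553597492897, 0.0, 254.60962594394516], [0.0, 474.21553597492897, 190.9156573735938], [0.0, 0.0, 1.0]] [[0.9809, -0.1337, 0.1416, 0.3612], [-0.1942, -0.7227, 0.6633, -0.6986], [0.0137, -0.6781, -0.7349, 0.8353], [0.0, 0.0, 0.0, 1.0]]
top [[363.58726295292723, 0.0, 257.8888334203251], [0.0, 363.58726295292723, 188.97619980092608], [0.0, 0.0, 1.0]] [[0.0134, -0.9936, 0.1119, 0.4176], [-0.9998, -0.015, -0.0135, -0.0756], [0.0151, -0.1117, -0.9936, 0.9461], [0.0, 0.0, 0.0, 1.0]]
```

View pics/top0.png

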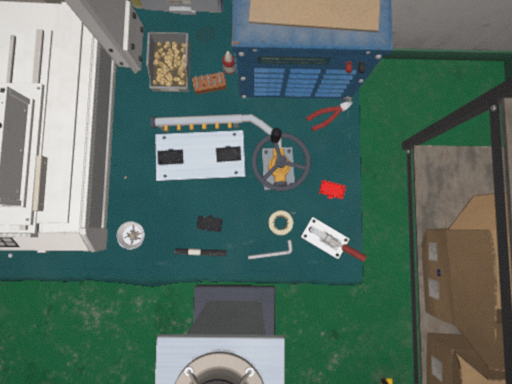

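View pics/side0.png

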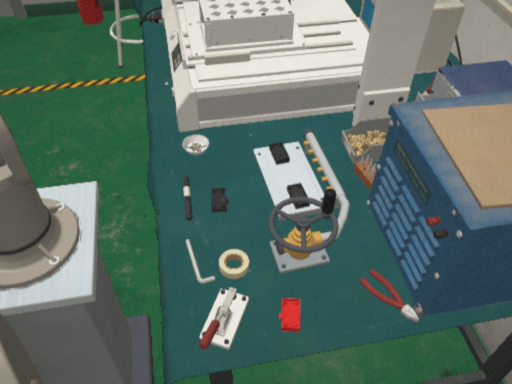

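The top view shows the shelf at px (155–244, 131–179) with black housings at (171,157) and (229,154). A loose black box lies at (209,223), the pen at (200,252), the tape at (281,223), the wheel at (281,161) with its crank at (276,134), and a red decoy at (333,190). The side view agrees, with the loose box at (219,200), the housings at (279,153) and (298,194), and the crank at (328,201).

The loose housing candidates are the black box (209,223) and the red box (333,190). The black one fits: it is black, before the unit, and the red one is excluded. I'll confirm that in a crop.

```bash
cat > h.py <<'E'
import cv2,numpy as np,pickle
def ray(c,uv):
    K,P=c["camera_matrix"],c["pose"]; d=P[:3,:3]@np.linalg.solve(K,[uv[0],uv[1],1]); return P[:3,3],d
def onz(c,uv,z):
    o,d=ray(c,uv); return o+d*(z-o[2])/d[2]
def proj(c,p):
    P=c["pose"]; q=c["camera_matrix"]@(P[:3,:3].T@(np.array(p)-P[:3,3])); return q[:2]/q[2]
def tri(cs,uvs):
    A=np.zeros((3,3));b=np.zeros(3)
    for c,u in zip(cs,uvs):
        o,d=ray(c,u); d/=np.linalg.norm(d); M=np.eye(3)-np.outer(d,d); A+=M;b+=M@o
    return np.linalg.solve(A,b)
def blob(c,box,thr=45):
    x0,y0,x1,y1=box; m=(c["img"][y0:y1,x0:x1].max(2)<thr).astype(np.uint8)
    cs,_=cv2.findContours(m,cv2.RETR_EXTERNAL,cv2.CHAIN_APPROX_NONE); k=max(cs,key=cv2.contourArea)
    return k.reshape(-1,2)+[x0,y0]
E
python3 - <<'E'
from h import *
d=pickle.load(open("c0.pkl","rb"));T,S=d["top"],d["side"]
t=T["img"][120:240,145:325]; s=S["img"][125:260,205:345]
a=cv2.resize(t,(780,520),interpolation=cv2.INTER_CUBIC)[:,:,::-1]
a=cv2.resize(T["img"][125:240,150:250],(400,460),interpolation=cv2.INTER_CUBIC)
b=cv2.resize(S["img"][130:245,205:305],(400,460),interpolation=cv2.INTER_CUBIC)
im=np.hstack([a,b])[:,:,::-1].astype(float); im=255*(im/255)**.55
cv2.imwrite("pics/crop1.png",im)
for n,c,bx in(("T loose",T,(192,212,228,235)),("T left",T,(156,145,188,168)),("T right",T,(213,142,243,166)),
              ("S loose",S,(208,185,232,216)),("S left",S,(265,140,292,168)),("S right",S,(285,180,312,210))):
    k=blob(c,bx); z=.016 if "loose" in n else .046
    p=np.array([onz(c,u,z)[:2] for u in k.astype(float)]).astype(np.float32)
    r=cv2.minAreaRect(p*1000); print(n,k.min(0),k.max(0),np.round(r[0],1),np.round(r[1],1),round(r[2],1))
E
```

```text
[ WARN:0@0.050] global loadsave.cpp:1063 imwrite_ Unsupported depth image for selected encoder is fallbacked to CV_8U.
Traceback (most recent call last):
  File "h.py", line 15, in blob
    cs,_=cv2.findContours(m,cv2.RETR_EXTERNAL,cv2.CHAIN_APPROX_NONE); k=max(cs,key=cv2.contourArea)
                                                                        ~~~^^^^^^^^^^^^^^^^^^^^^^^^
ValueError: max() iterable argument is empty
```

View pics/crop1.png

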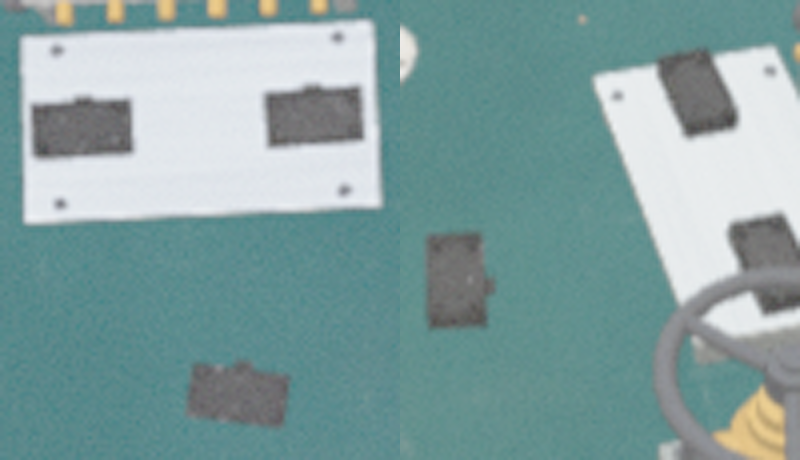

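The crop shows the black loose box at top px ≈(209,223), left pane. Its tab is to the back, it is turned a few degrees relative to the row, and both neighbours have their tabs to the back too. It is the housing meant.

```bash
python3 - <<'E'
from h import *
d=pickle.load(open("c0.pkl","rb"));T,S=d["top"],d["side"]
for c,u in((T,(209,223)),(T,(209,240)),(T,(171,157)),(T,(200,157)),(S,(219,200)),(S,(219,225)),(S,(300,196)),(T,(276,134)),(S,(328,201)),(T,(262,180)),(S,(281,225))): print(u,c["img"][u[1],u[0]])
def blob2(c,box):
    x0,y0,x1,y1=box; i=c["img"][y0:y1,x0:x1].astype(int)
    # grey-dark: scale 6x for subpixel
    i=cv2.resize(i.astype(np.uint8),None,fx=6,fy=6,interpolation=cv2.INTER_CUBIC).astype(int)
    m=((i.max(2)-i.min(2)<22)&(i.max(2)<100)).astype(np.uint8)
    m=cv2.morphologyEx(m,cv2.MORPH_CLOSE,np.ones((9,9)))
    m=cv2.morphologyEx(m,cv2.MORPH_OPEN,np.ones((22,22)))  # drops tab
    cs,_=cv2.findContours(m,0,1); k=max(cs,key=cv2.contourArea).reshape(-1,2)
    return (k+.5)/6-.5+[x0,y0]
for n,c,bx in(("T loose",T,(190,208,230,238)),("T left",T,(156,145,188,168)),("T right",T,(213,142,243,166)),
              ("S loose",S,(206,182,232,218)),("S left",S,(265,138,292,168)),("S right",S,(285,180,312,210))):
    k=blob2(c,bx); z=.016 if "loose" in n else .046
    p=np.array([onz(c,u,z)[:2] for u in k]).astype(np.float32)
    r=cv2.minAreaRect(p*1000); print(n,k.min(0).round(1),k.max(0).round(1),np.round(r[0],1),np.round(r[1],1),round(r[2],1))
E
```

```text
(209, 223) [55 53 58]
(209, 240) [40 86 88]
(171, 157) [56 58 59]
(200, 157) [202 213 220]
(219, 200) [59 58 57]
(219, 225) [47 92 89]
(300, 196) [74 74 75]
(276, 134) [49 47 51]
(328, 201) [22 26 28]
(262, 180) [83 85 95]
(281, 225) [46 90 86]
T loose [196.6 215.4] [221.6 231.1] [434.   34.3] [63.  38.8] 84.6
T left [157.9 149.6] [182.4 163.9] [597.6 133.2] [35.8 61.1] 4.3
T right [216.4 146.6] [240.1 160.9] [607.8 -12.2] [35.9 59.4] 4.6
S loose [211.1 188.1] [227.9 211.8] [434.2  29. ] [73.6 38.6] 83.6
S left [269.4 142.2] [288.6 163.2] [596.6 128.7] [37.7 74.4] 2.2
S right [287.4 184.1] [311.4 207.6] [607.3 -17.6] [48.6 70. ] 4.7
```

```bash
cat >> h.py <<'E'
def rect(c,z,x0,x1,y0,y1,s=2):  # s px per mm; rows: x decreasing, cols: y decreasing
    w=[(x1,y1),(x1,y0),(x0,y0),(x0,y1)]
    src=np.float32([proj(c,(a,b,z)) for a,b in w]); W=(y1-y0)*1000*s;H=(x1-x0)*1000*s
    M=cv2.getPerspectiveTransform(src,np.float32([(0,0),(W,0),(W,H),(0,H)])); return cv2.warpPerspective(c["img"],M,(int(W),int(H)),flags=cv2.INTER_CUBIC)
def edges(c,box,z,shelf,yaw,ctr):
    x0,y0,x1,y1=box; i=cv2.resize(c["img"][y0:y1,x0:x1],None,fx=6,fy=6,interpolation=cv2.INTER_CUBIC).astype(int)
    m=(i.max(2)<132) if shelf else (i[...,1]-i[...,0]<22)
    m=cv2.morphologyEx(m.astype(np.uint8),cv2.MORPH_CLOSE,np.ones((13,13))); cs,_=cv2.findContours(m,0,1)
    k=(max(cs,key=cv2.contourArea).reshape(-1,2)+.5)/6-.5+[x0,y0]
    ex=np.array([np.cos(yaw),np.sin(yaw)]);ey=np.array([-ex[1],ex[0]])
    f=lambda zz:np.array([[(onz(c,u,zz)[:2]-ctr)@ex,(onz(c,u,zz)[:2]-ctr)@ey] for u in k])*1000
    hi,lo=f(z+.016),f(z); md=np.median
    out={}
    a=(abs(hi[:,1])>10)&(abs(hi[:,1])<26); out["back"]=md(hi[a&(hi[:,0]>5),0]); out["front"]=md(lo[a&(lo[:,0]<-8),0])
    b=abs(hi[:,0]+3)<10; out["left"]=md(hi[b&(hi[:,1]>15),1]); out["right"]=md(lo[b&(lo[:,1]<-15),1])
    q=hi[a&(hi[:,0]>5)]; p=lo[a&(lo[:,0]<-8)]
    out["slopes"]=[np.degrees(np.arctan(np.polyfit(g[:,1],g[:,0],1)[0])) for g in(q,p)]
    return out
E
python3 - <<'E'
from h import *
d=pickle.load(open("c0.pkl","rb"));T,S=d["top"],d["side"]
r=np.radians
for n,bx,z,sh,yw,ct in(("loose",(190,208,230,238),0,0,r(-5.5),(.434,.034)),("left",(156,145,188,168),.03,1,r(4.1),(.6,.133)),("right",(213,142,243,166),.03,1,r(4.1),(.61,-.012))):
    e=edges(T,bx,z,sh,yw,np.array(ct)); print(n,{k:np.round(v,1).tolist() for k,v in e.items()})
R=[rect(c,.102,.49,.69,-.21,-.01) for c in(T,S)]
for im,n in zip(R,"TS"):
    g=cv2.GaussianBlur(im,(5,5),0).astype(int); print(n)
    c=cv2.HoughCircles(cv2.cvtColor(im,cv2.COLOR_RGB2GRAY),cv2.HOUGH_GRADIENT,1,400,param1=60,param2=15,minRadius=132,maxRadius=148)
    print(None if c is None else [(round(.69-v/2000,4),round(-.01-u/2000,4),q/2) for u,v,q in c[0]])
Q=[rect(c,.171,.52,.72,-.21,-.01) for c in(T,S)]
cv2.imwrite("pics/wheel.png",np.vstack([np.hstack(R),np.hstack(Q)])[:, :, ::-1][::1] if 0 else cv2.resize(np.vstack([np.hstack(R),np.hstack(Q)]),(600,600))[:,:,::-1])
E
```

```text
loose {'back': 15.1, 'front': -19.1, 'left': 32.0, 'right': -29.1, 'slopes': [1.2, 1.2]}
left {'back': 14.3, 'front': -17.4, 'left': 32.1, 'right': -27.4, 'slopes': [-0.5, -0.5]}
right {'back': 14.6, 'front': -17.2, 'left': 30.6, 'right': -29.4, 'slopes': [-1.2, -0.9]}
T
None
S
[(np.float32(0.6122), np.float32(-0.0968), np.float32(72.05))]
```

View pics/wheel.png

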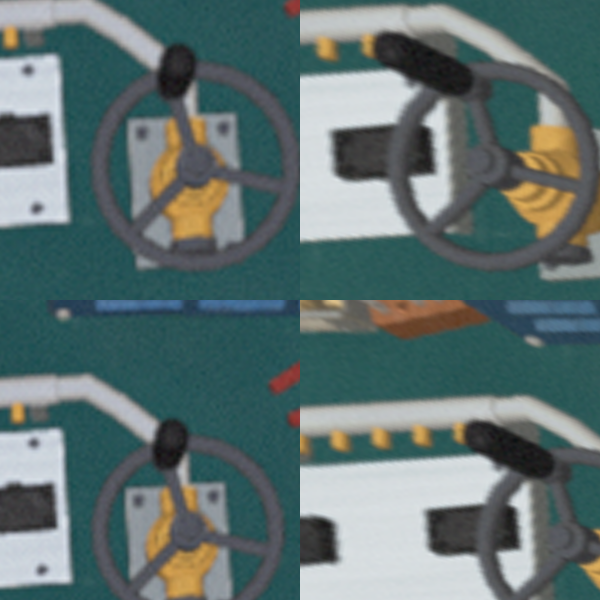

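The rectified panels show the rim circle at panel px ≈(195,166) in both views, with radius ≈69 mm, which matches the given size. The crank top is at lower-left px ≈(171,432), about 55 mm from the axis, also as given. Next I'll refine the wheel centre and plan the reach for the loose housing.

```bash
cat >> h.py <<'E'
from scipy.spatial.transform import Rotation as R_
def rel(pose_p,quat,tgt,yawy=None):
    """tool-frame shift (mm) and rotvec deg to a world target with tool down and tool y at world angle yawy (deg)"""
    A=R_.from_quat(np.roll(quat,-1)); s=A.inv().apply(np.array(tgt)-pose_p)
    if yawy is None: return np.round(s*1000,1)
    a=np.radians(yawy); y=[np.cos(a),np.sin(a),0]; z=[0,0,-1]; B=R_.from_matrix(np.column_stack([np.cross(y,z),y,z]))
    return np.round(s*1000,1),np.round((A.inv()*B).as_rotvec(degrees=True),2)
def ringfit(c,ctr):
    from scipy.optimize import least_squares
    x1,y1=.69,-.01; im=rect(c,.102,.49,.69,-.23,-.01).astype(int); m=(im[...,1]-im[...,0]<14)&(im.max(2)<125)
    v,u=np.nonzero(m); X=x1-v/2000; Y=y1-u/2000
    for _ in range(6):
        r=np.hypot(X-ctr[0],Y-ctr[1]); k=abs(r-.064)<.0065
        f=least_squares(lambda p:np.hypot(X[k]-p[0],Y[k]-p[1])-p[2],[*ctr,.064],loss="soft_l1",f_scale=.003); ctr=f.x[:2]
    return f.x,k.sum()
E
python3 - <<'E'
from h import *
from station import get_obs
d=pickle.load(open("c0.pkl","rb"));T,S=d["top"],d["side"]
for c in(T,S): print("wheel",ringfit(c,np.array([.579,-.139])))
print("pen",onz(T,(200,252),.01),"roll",onz(T,(281,223),.019))
print("left/right shelf ends",onz(T,(155,157),.03),onz(T,(244,154),.03))
o=get_obs();p,q=o["eef_pos"],o["tool_rot"]
for t in((.45,-.35,.205),(.4322,.0357,.12)): print(rel(p,q,t,-6.7))
E
```

```text
wheel (array([ 0.57982604, -0.14002673,  0.06387446]), np.int64(18522))
wheel (array([ 0.57964032, -0.13963233,  0.06404389]), np.int64(19570))
pen [0.35999992 0.05633278 0.01      ] roll [ 0.43586369 -0.14809613  0.019     ]
left/right shelf ends [0.59885523 0.17544727 0.03      ] [ 0.61039593 -0.05123946  0.03      ]
(array([ 2.956e+02, -1.869e+02, -1.000e-01]), array([-9.00e-02, -4.00e-02, -6.24e+01]))
(array([ 416.5, -553.5,   85.5]), array([-9.00e-02, -4.00e-02, -6.24e+01]))
```

>>> {"method": "arm_command", "body": {
  "commands": [0.2956,-0.1869,0,0,0,-31,0.7,0.2956,-0.1869,0,0,0,-62.4,0.7,0.2956,-0.1869,0,0,0,-62.4,0.7,0.2956,-0.1869,0,0,0,-62.4,0.7,0.2956,-0.1869,0,0,0,-62.4,0.7,0.2956,-0.1869,0,0,0,-62.4,0.7,0.2956,-0.1869,0,0,0,-62.4,0.7,0.2956,-0.1869,0,0,0,-62.4,0.7],
  "force": 25
}}

```text
t: 0.9
eef_pos: [0.4556, -0.3424, 0.2057]
tool_rot: [-0.0, 0.742, 0.671, 0.002]
contact_force: [0.9, 0.8, 0.2]
gripper_width: 0.699
grasp_force: 0.0
```

```bash
cat > r.py <<'E'
import sys
from h import *
from station import get_obs
o=get_obs(); p,q=o["eef_pos"],o["tool_rot"]; t=eval(sys.argv[1]); yw=eval(sys.argv[2])
print(p.round(4),"t",round(o["t"],2),"w",round(o["gripper_width"],3),"F",o["contact_force"].round(1))
for x in t: print(x,rel(p,q,x,yw))
E
python3 r.py "[(.4322,.0357,.12),(.4322,.0357,.0055)]" -6.7
```

```text
[ 0.4556 -0.3424  0.2057] t 0.9 w 0.699 F [0.9 0.8 0.2]
(0.4322, 0.0357, 0.12) (array([373.6, -61.3,  86.9]), array([ 0.13, -0.22,  0.96]))
(0.4322, 0.0357, 0.0055) (array([373.1, -61.6, 201.4]), array([ 0.13, -0.22,  0.96]))
```

>>> {"method": "arm_command", "body": {
  "commands": [0.3736,-0.0613,0.087,0,0,0.9,0.7,0.3736,-0.0613,0.087,0,0,0.9,0.7,0.3736,-0.0613,0.087,0,0,0.9,0.7,0.3736,-0.0613,0.087,0,0,0.9,0.7,0.3736,-0.0613,0.087,0,0,0.9,0.7,0.3736,-0.0613,0.087,0,0,0.9,0.7,0.3736,-0.0613,0.087,0,0,0.9,0.7,0.3736,-0.0613,0.087,0,0,0.9,0.7]
}}

```text
t: 1.7
eef_pos: [0.4321, 0.0304, 0.118]
tool_rot: [-0.0, 0.752, 0.659, 0.0]
contact_force: [0.3, 0.1, 0.1]
gripper_width: 0.701
grasp_force: 0.0
```

>>> {"method": "arm_command", "body": {
  "commands": [0,0,0,0,0,0,0.7,0,0,0,0,0,0,0.7,0,0,0,0,0,0,0.7]
}}

```text
t: 2.0
eef_pos: [0.4331, 0.0264, 0.1185]
tool_rot: [0.0, 0.753, 0.658, -0.0]
contact_force: [-1.1, -0.4, 0.3]
gripper_width: 0.699
grasp_force: 0.0
```

```bash
python3 r.py "[(.4322,.0357,.04),(.4322,.0357,.0055)]" -6.7
```

```text
[0.4331 0.0264 0.1185] t 2.0 w 0.699 F [-1.1 -0.4  0.3]
(0.4322, 0.0357, 0.04) (array([ 9.2, -2.1, 78.5]), array([-0.01,  0.03, -1.  ]))
(0.4322, 0.0357, 0.0055) (array([  9.2,  -2.1, 113. ]), array([-0.01,  0.03, -1.  ]))
```

>>> {"method": "arm_command", "body": {
  "commands": [0.0092,-0.0021,0.04,0,0,-1,0.7,0.0092,-0.0021,0.075,0,0,-1,0.7,0.0092,-0.0021,0.075,0,0,-1,0.7,0.0092,-0.0021,0.075,0,0,-1,0.7,0.0092,-0.0021,0.075,0,0,-1,0.7,0.0092,-0.0021,0.075,0,0,-1,0.7]
}}

```text
t: 2.6
eef_pos: [0.4336, 0.0367, 0.0451]
tool_rot: [0.001, 0.747, 0.665, 0.001]
contact_force: [0.5, -1.0, 0.2]
gripper_width: 0.701
grasp_force: 0.0
```

```bash
python3 r.py "[(.4322,.0357,.0055)]" -6.7; python3 - <<'E'
from station import *
from h import *
c=read_camera("side");S=c["img"]; t=read_camera("top")["img"]
cv2.imwrite("pics/pre.png",np.hstack([cv2.resize(S[150:250,170:270],(400,400)),cv2.resize(t[190:270,160:240],(400,400))])[:,:,::-1])
E
```

```text
[0.4336 0.0367 0.0451] t 2.6 w 0.701 F [ 0.5 -1.   0.2]
(0.4322, 0.0357, 0.0055) (array([-1.2, -1.4, 39.6]), array([ 0.18, -0.01,  0.04]))
```

View pics/pre.png

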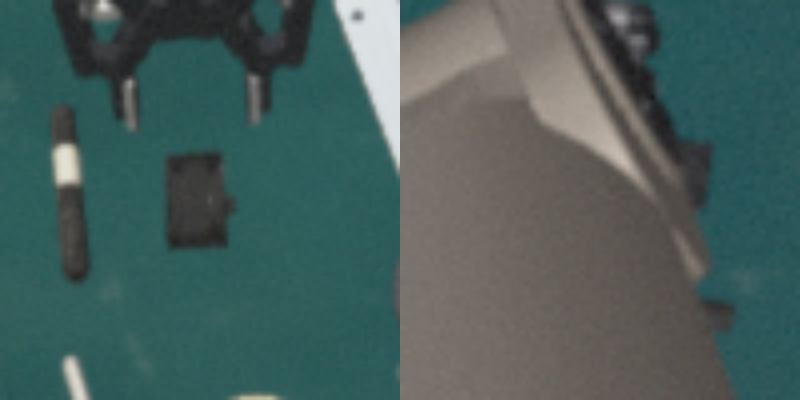

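The fingers (left pane px 128 and 255) straddle the housing (165–227), and the pen is clear at px 70. I'll go down and grip.

>>> {"method": "arm_command", "body": {
  "commands": [-0.001,-0.0012,0.02,0,0,0,0.7,-0.001,-0.0012,0.0396,0,0,0,0.7,-0.001,-0.0012,0.0396,0,0,0,0.7,-0.001,-0.0012,0.0396,0,0,0,0.7,-0.001,-0.0012,0.0396,0,0,0,0.7]
}}

```text
t: 3.2
eef_pos: [0.4316, 0.0364, 0.0049]
tool_rot: [0.0, 0.747, 0.665, 0.001]
contact_force: [-0.4, 1.1, 0.1]
gripper_width: 0.703
grasp_force: 0.0
```

```bash
python3 r.py "[(.4322,.0357,.0055)]" -6.7
```

```text
[0.4316 0.0364 0.0049] t 3.2 w 0.703 F [-0.4  1.1  0.1]
(0.4322, 0.0357, 0.0055) (array([-0.6,  0.7, -0.6]), array([ 0.09, -0.02,  0.1 ]))
```

>>> {"method": "arm_command", "body": {
  "commands": [0,0,-0.001,0,0,0,0.3,0,0,-0.001,0,0,0,0.3,0,0,-0.001,0,0,0,0.3,0,0,-0.001,0,0,0,0.2,0,0,-0.001,0,0,0,0.2,0,0,-0.001,0,0,0,0.2,0,0,-0.001,0,0,0,0.2,0,0,-0.001,0,0,0,0.2],
  "force": 30
}}

```text
t: 4.0
eef_pos: [0.4308, 0.0362, 0.0049]
tool_rot: [-0.0, 0.747, 0.665, -0.0]
contact_force: [-1.0, -0.9, 0.0]
gripper_width: 0.2
grasp_force: 0.0
```

```bash
python3 r.py "[(.4322,.0357,.06)]" -6.7
```

```text
[0.4308 0.0362 0.0049] t 4.0 w 0.2 F [-1.  -0.9  0. ]
(0.4322, 0.0357, 0.06) (array([ -0.3,   1.5, -55.1]), array([-0.01,  0.  ,  0.1 ]))
```

```bash
python3 - <<'E'
from station import *
from h import *
c=read_camera("side");S=c["img"]; print(proj(c,(.4322,.0357,.016)))
cv2.imwrite("pics/g1.png",cv2.resize(S[130:250,150:290],(700,600),interpolation=cv2.INTER_CUBIC)[:,:,::-1])
E
```

```text
[218.27496013 197.53277157]
```

View pics/g1.png

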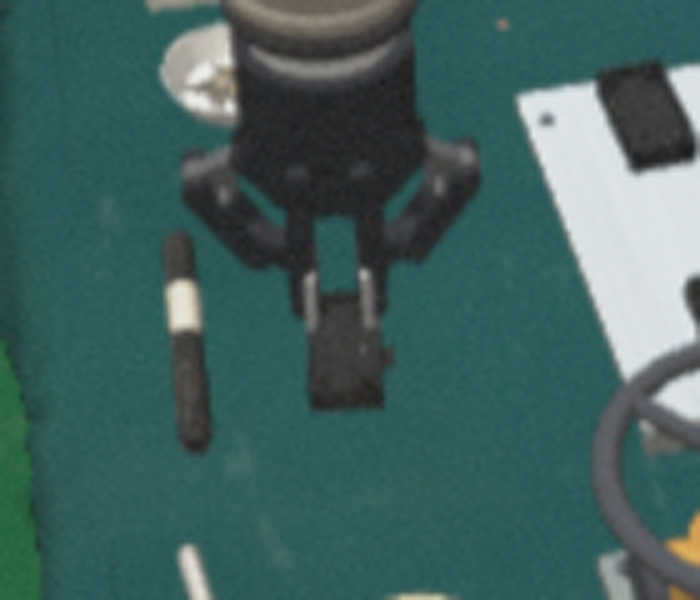

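The pads (px 312 and 368) stand right at the walls, so the opening scale is nonlinear and the box is simply not clamped yet. I'll close further.

>>> {"method": "arm_command", "body": {
  "commands": [0,0,0,0,0,0,0.1,0,0,0,0,0,0,0,0,0,0,0,0,0,0,0,0,0,0,0,0,0,0,0,0,0,0,0,0],
  "force": 30
}}

```text
t: 4.55
eef_pos: [0.4309, 0.0362, 0.0049]
tool_rot: [0.0, 0.747, 0.665, 0.0]
contact_force: [0.5, 0.2, 0.3]
gripper_width: 0.001
grasp_force: 0.0
```

```bash
python3 r.py "[(.4322,.0357,.06)]" -6.7
```

```text
[0.4309 0.0362 0.0049] t 4.55 w 0.001 F [0.5 0.2 0.3]
(0.4322, 0.0357, 0.06) (array([ -0.4,   1.4, -55.1]), array([ 0. , -0. ,  0.1]))
```

```bash
python3 - <<'E'
from station import *
from h import *
c=read_camera("side");S=c["img"].copy()
for z in(.005,.016,.025,.035): print(z,proj(c,(.4309,.0362,z)).round(1))
for z in(.045,.055,.065): print('pre',z,proj(c,(.4336,.0367,z)).round(1),proj(c,(.4636,.0367,z)).round(1))
d=pickle.load(open("c0.pkl","rb"))["side"]["img"]
u,v=proj(c,(.4309,.0362,.005)); 
a,b=[cv2.resize(i[160:225,190:250],(390,420),interpolation=cv2.INTER_CUBIC) for i in(S,d)]
g=lambda p:(int((p[0]-190)*6.5),int((p[1]-160)*6.46))
for z,col in((.005,(255,0,0)),(.016,(255,255,0))): cv2.circle(a,g(proj(c,(.4309,.0362,z))),3,col,-1)
im=np.hstack([a,b])[:,:,::-1]; cv2.imwrite("pics/g2.png",(255*(im/255.)**.6).astype(np.uint8))
E
```

```text
0.005 [217.9 200.6]
0.016 [217.7 197.5]
0.025 [217.5 194.8]
0.035 [217.3 191.9]
pre 0.045 [218.3 188.6] [231.3 186.9]
pre 0.055 [218.1 185.6] [231.2 183.8]
pre 0.065 [217.9 182.5] [231.1 180.8]
```

View pics/g2.png

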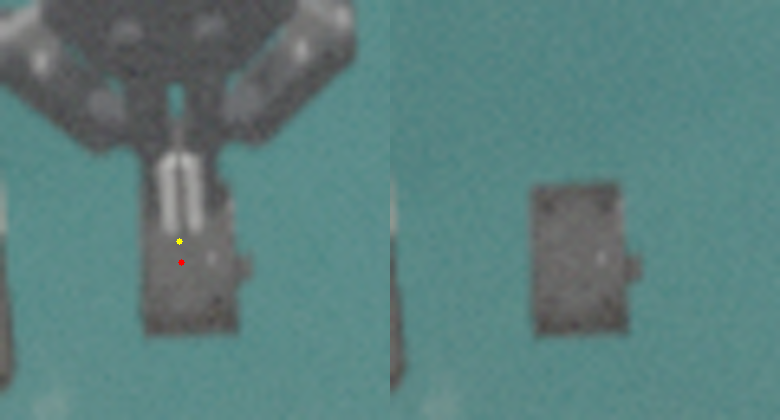

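The fingertips end at pane row 232 (px row ≈196), while a point at the reported TCP height would fall at row 200.6. The box is unmoved. So the shut tips passed above the box, about 15 mm higher than reported. I'll reopen and lower in small steps, watching the force.

>>> {"method": "arm_command", "body": {
  "commands": [0,0,0,0,0,0,0.65,0,0,0,0,0,0,0.65,0,0,0,0,0,0,0.65,0,0,0,0,0,0,0.65,0,0,0.001,0,0,0,0.65,0,0,0.002,0,0,0,0.65,0,0,0.004,0,0,0,0.65,0,0,0.004,0,0,0,0.65]
}}

```text
t: 5.4
eef_pos: [0.4306, 0.0362, 0.0006]
tool_rot: [-0.0, 0.747, 0.665, -0.0]
contact_force: [-0.6, -0.1, 0.6]
gripper_width: 0.65
grasp_force: 0.0
```

```bash
python3 r.py "[(.4322,.0357,.0055)]" -6.7; python3 - <<'E'
from h import *
d=pickle.load(open("c0.pkl","rb"))
S=d["side"];T=d["top"]
# camera cross-check: same table points in both views - loose box tab/roll/ring
for z in (0,.016): print(z,onz(S,(219,200),z),onz(T,(209,223),z))
print(proj(S,(.436,-.148,.0095)),proj(T,(.436,-.148,.0095)))
E
```

```text
[0.4306 0.0362 0.0006] t 5.4 w 0.65 F [-0.6 -0.1  0.6]
(0.4322, 0.0357, 0.0055) (array([-0.3,  1.6, -4.9]), array([-0.03,  0.01,  0.1 ]))
0 [ 4.34144405e-01  4.20093749e-02 -1.11022302e-16] [0.43368806 0.03682333 0.        ]
0.016 [0.43274738 0.02782229 0.016     ] [0.43341653 0.03492207 0.016     ]
[232.94208082 264.26882286] [280.67354658 223.01526345]
```

>>> {"method": "arm_command", "body": {
  "commands": [0,0.0012,0.002,0,0,0,0.65,0,0.0012,0.004,0,0,0,0.65,0,0.0012,0.007,0,0,0,0.65,0,0.0012,0.007,0,0,0,0.5,0,0.0012,0.007,0,0,0,0.4,0,0.0012,0.007,0,0,0,0.3,0,0.0012,0.007,0,0,0,0.3,0,0.0012,0.007,0,0,0,0.3],
  "force": 30
}}

```text
t: 6.2
eef_pos: [0.4321, 0.0361, -0.006]
tool_rot: [0.0, 0.747, 0.665, 0.0]
contact_force: [-0.0, 0.3, -0.0]
gripper_width: 0.293
grasp_force: 0.0
```

```bash
python3 r.py "[(.4322,.0357,.0055)]" -6.7
```

```text
[ 0.4321  0.0361 -0.006 ] t 6.2 w 0.293 F [-0.   0.3 -0. ]
(0.4322, 0.0357, 0.0055) (array([ -0.3,   0.2, -11.5]), array([0.01, 0.  , 0.1 ]))
```

```bash
python3 - <<'E'
from station import *
from h import *
c=read_camera("side");i=c["img"].astype(int)
np.savez("now.npz",i=c["img"])
print(proj(c,(.4321,.0361,-.006)).round(1))
g=i[183:214,204:234].mean(2).astype(int)
for r,row in zip(range(183,214),g): print(r,' '.join(f"{v:3d}" for v in row))
E
```

```text
[218.6 203.7]
183  46  50  43  43  42  40  34  45  64  75  73  73  74  75  72  72  75  73  76  69  50  41  38  40  38  38  39  38  42  44
184  37  34  39  39  40  41  40  48  66  73  76  75  76  71  72  74  74  75  72  73  56  42  40  41  41  41  39  46  44  47
185  43  39  44  42  38  38  38  48  70  73  76  75  75  74  72  74  74  74  76  74  57  42  43  46  44  40  50  56  65  63
186  56  50  42  38  43  37  39  54  66  75  75  78  75  72  74  69  73  73  79  76  65  62  50  45  35  41  62  71  74  75
187  69  68  49  42  44  45  52  76  64  74  72  75  75  68  67  73  71  69  66  78 106 122  86  50  37  44  68  77  76  78
188  75  74  50  46  40  67  88 115  79  66  65  62  63  54  59  55  58  55  53  58 100 132 107  63  45  42  73  76  77  76
189  76  74  59  46  44  76 107 118  70  57  50  48  48  49  43  51  45  44  42  43  69 116 113  68  43  43  73  80  76  77
190  75  74  58  43  42  72 112 110  63  48  47  44  47  47  50  52  51  45  46  43  64 109 116  66  40  46  73  74  78  78
191  78  75  62  47  40  69 109 112  66  41  39  52  53  58  56  56  54  50  44  44  64 113 11
[... 2057 characters left out ...]
  51  48  51  49  54  53  46  46  46  38  39  40  50  75  79  80  81  81  81  80
209  77  78  78  80  79  78  77  68  48  39  42  52  48  42  43  49  50  45  40  40  37  41  52  72  76  77  78  75  79  76
210  78  76  72  77  76  79  78  71  46  36  37  47  44  39  38  46  46  44  42  43  39  43  50  72  77  80  73  77  78  78
211  78  77  77  78  76  77  76  72  51  46  47  46  48  52  51  50  46  52  53  56  55  49  56  70  77  76  76  72  76  75
212  81  79  77  72  80  75  78  76  64  65  66  67  68  67  69  68  66  68  70  73  71  70  70  76  76  75  78  75  75  76
213  80  78  77  77  77  77  76  77  75  74  76  77  79  74  79  75  78  75  76  76  76  76  73  75  74  76  77  74  77  76
```

The pads (columns 210 and 226, bottom row ≈198.7) still hang above the box edges. Allowing for their 22 mm width, the shut tips are ≈25–30 mm above the reported TCP. The reported z is offset, so I'll trust the image, open up and go down guarded.

>>> {"method": "arm_command", "body": {
  "commands": [0,0,0,0,0,0,0.65,0,0,0,0,0,0,0.65,0,0,0,0,0,0,0.65,0,0,0.003,0,0,0,0.65,0,0,0.006,0,0,0,0.65,0,0,0.009,0,0,0,0.65,0,0,0.012,0,0,0,0.65,0,0,0.012,0,0,0,0.65],
  "force": 25
}}

```text
t: 7.05
eef_pos: [0.4316, 0.036, -0.0186]
tool_rot: [-0.0, 0.747, 0.665, -0.0]
contact_force: [0.0, 0.2, 0.1]
gripper_width: 0.651
grasp_force: 0.0
```

>>> {"method": "arm_command", "body": {
  "commands": [0,0,0,0,0,0,0.5,0,0,0,0,0,0,0.4,0,0,0,0,0,0,0.35,0,0,0,0,0,0,0.32,0,0,0,0,0,0,0.32]
}}

```text
t: 7.55
eef_pos: [0.4321, 0.0361, -0.0179]
tool_rot: [0.0, 0.747, 0.665, 0.0]
contact_force: [-0.3, -0.3, 3.8]
gripper_width: 0.393
grasp_force: 25.2
```

Gripped: width 0.393 × 85 ≈ 33 mm at 25 N, which matches the 34 mm walls. Now lift.

>>> {"method": "arm_command", "body": {
  "commands": [0,0,-0.01,0,0,0,0.3,0,0,-0.03,0,0,0,0.3,0,0,-0.06,0,0,0,0.3,0,0,-0.08,0,0,0,0.3,0,0,-0.08,0,0,0,0.3,0,0,-0.08,0,0,0,0.3],
  "force": 30
}}

```text
t: 8.15
eef_pos: [0.4322, 0.0358, 0.0623]
tool_rot: [0.0, 0.747, 0.665, 0.0]
contact_force: [0.2, 0.2, -0.7]
gripper_width: 0.384
grasp_force: 30.0
```

```bash
python3 r.py "[(.6035,.0622,.062),(.6035,.0622,.012)]" 4.1
```

```text
[0.4322 0.0358 0.0623] t 8.15 w 0.384 F [ 0.2  0.2 -0.7]
(0.6035, 0.0622, 0.062) (array([ 46. , 167.1,   0.5]), array([ 7.000e-02,  1.000e-02, -1.072e+01]))
(0.6035, 0.0622, 0.012) (array([ 46. , 167. ,  50.5]), array([ 7.000e-02,  1.000e-02, -1.072e+01]))
```

>>> {"method": "arm_command", "body": {
  "commands": [0.012,0.042,0,0,0,-5,0.3,0.024,0.084,0,0,0,-10.7,0.3,0.036,0.126,0,0,0,-10.7,0.3,0.046,0.1671,0,0,0,-10.7,0.3,0.046,0.1671,0,0,0,-10.7,0.3,0.046,0.1671,0,0,0,-10.7,0.3,0.046,0.1671,0,0,0,-10.7,0.3,0.046,0.1671,0.02,0,0,-10.7,0.3]
}}

```text
t: 8.95
eef_pos: [0.6037, 0.0627, 0.0435]
tool_rot: [0.001, 0.681, 0.732, 0.001]
contact_force: [0.2, 0.4, -0.2]
gripper_width: 0.385
grasp_force: 30.1
```

>>> {"method": "arm_command", "body": {
  "commands": [0,0,0.005,0,0,0,0.3,0,0,0.01,0,0,0,0.3,0,0,0.015,0,0,0,0.3,0,0,0.015,0,0,0,0.3,0,0,0.015,0,0,0,0.3]
}}

```text
t: 9.45
eef_pos: [0.6034, 0.0626, 0.0272]
tool_rot: [0.0, 0.681, 0.732, 0.0]
contact_force: [-1.0, 0.4, 0.1]
gripper_width: 0.385
grasp_force: 30.0
```

```bash
python3 r.py "[(.6035,.0622,.012)]" 4.1;python3 - <<'E'
from station import *
from h import *
S,T=read_camera("side"),read_camera("top")
pickle.dump(dict(side=S,top=T),open("c1.pkl","wb"))
print(proj(S,(.6065,.062,.04)),proj(T,(.6065,.062,.04)))
a=cv2.resize(S["img"][110:220,240:340],(400,440),interpolation=cv2.INTER_CUBIC)
b=cv2.resize(T["img"][100:210,150:250],(400,440),interpolation=cv2.INTER_CUBIC)
im=np.hstack([a,b])[:,:,::-1]; cv2.imwrite("pics/place.png",(255*(im/255.)**.6).astype(np.uint8))
E
```

```text
[0.6034 0.0626 0.0272] t 9.45 w 0.385 F [-1.   0.4  0.1]
(0.6035, 0.0622, 0.012) (array([-0.4,  0. , 15.2]), array([ 0.02,  0.  , -0.  ]))
[289.19901668 172.66642251] [199.09825798 153.96527749]
```

View pics/place.png

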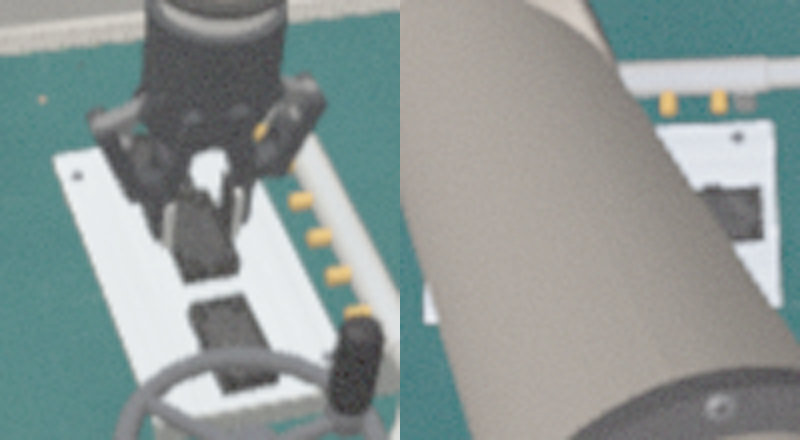

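In the left pane the box hangs at (205,235), above the gap and parallel with the right neighbour at (233,340), not touching it. Lowering it.

>>> {"method": "arm_command", "body": {
  "commands": [0,0,0.004,0,0,0,0.3,0,0,0.008,0,0,0,0.3,0,0,0.011,0,0,0,0.3,0,0,0.0135,0,0,0,0.3,0,0,0.0135,0,0,0,0.3,0,0,0.0135,0,0,0,0.3]
}}

```text
t: 10.15
eef_pos: [0.6033, 0.0626, 0.0133]
tool_rot: [-0.0, 0.681, 0.732, -0.0]
contact_force: [-0.7, -1.9, -0.7]
gripper_width: 0.386
grasp_force: 30.0
```

```bash
python3 r.py "[(.6035,.0622,.012)]" 4.1;python3 - <<'E'
from station import *
from h import *
S=read_camera("side"); pickle.dump(S,open("c2.pkl","wb"))
# rectify at housing top plane z=.046, aligned world; print dark profile
im=rect(S,.046,.54,.66,-.06,.13,4).max(2)
yaw=np.radians(4.1)
h,w=im.shape; M=np.float32([[1,0,0],[0,1,0]])
m=cv2.getRotationMatrix2D((w/2,h/2),-4.1,1); r=cv2.warpAffine(im,m,(w,h)); r2=cv2.warpAffine(im,cv2.getRotationMatrix2D((w/2,h/2),4.1,1),(w,h))
cv2.imwrite("pics/rot.png",np.vstack([r,r2])[:, :])
E
```

```text
[0.6033 0.0626 0.0133] t 10.15 w 0.386 F [-0.7 -1.9 -0.7]
(0.6035, 0.0622, 0.012) (array([-0.4,  0.2,  1.3]), array([-0.01, -0.  ,  0.  ]))
```

View pics/rot.png

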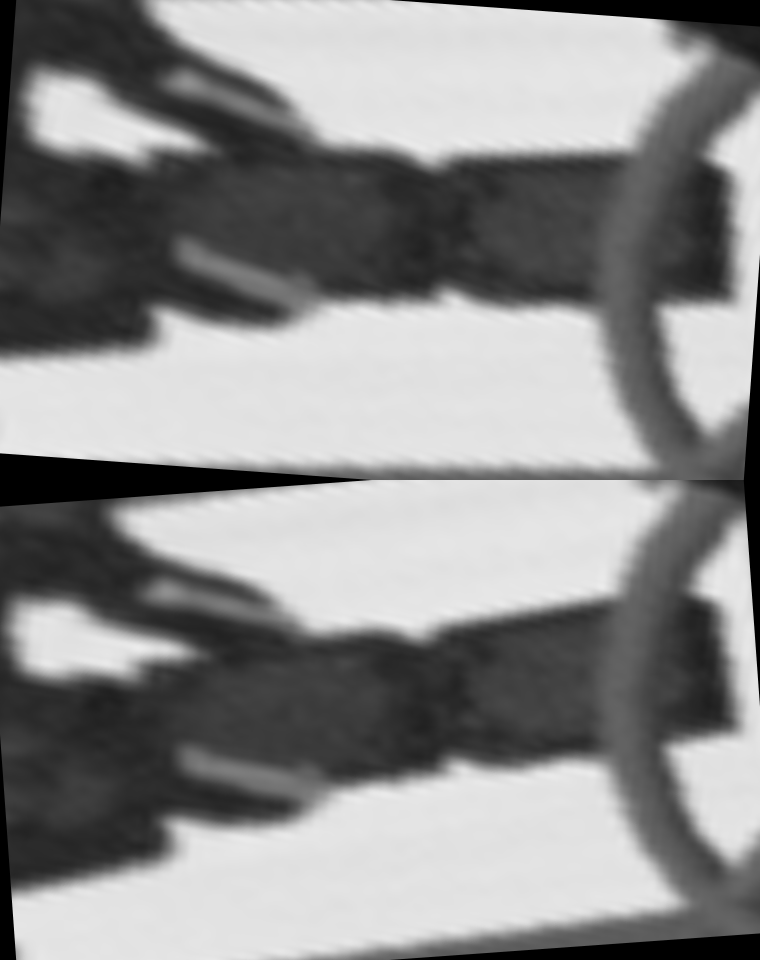

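The rectified side view (I let this one exceed the size limit; 760x960) has the row horizontal in its upper half. The loose box's front edge is at row ≈298 and the neighbour's at ≈300 (4 px/mm), so they are in line to within ~1 mm. The neighbour seems turned ~1° more. I'll measure the row's yaw from the long shelf edges.

```bash
python3 - <<'E'
from h import *
d=pickle.load(open("c0.pkl","rb"));T,S=d["top"],d["side"]
# shelf front & back edge lines from top view, z=.03
def edge(c,z,us,vlo,vhi,thr,rise=True):
    P=[]
    for u in us:
        col=c["img"][vlo:vhi,u].max(1).astype(float); k=np.nonzero(np.diff((col>thr).astype(int)))[0]
        if len(k)==0: continue
        k=k[-1] if rise else k[0]; P.append(onz(c,(u,vlo+k+(thr-col[k])/(col[k+1]-col[k])),z)[:2])
    P=np.array(P)
    for _ in range(3):
        f=np.polyfit(P[:,1],P[:,0],1); r=P[:,0]-np.polyval(f,P[:,1]); P=P[abs(r)<max(.0008,2*r.std())]
    return np.degrees(np.arctan(-f[0])),np.polyval(f,.062),len(P),r.std()
us=range(160,242)
print("front",edge(T,.03,us,168,188,150)); print("back",edge(T,.03,us,126,142,170,False))
hb=lambda c,us,a,b,rise:edge(c,.046,us,a,b,132,rise)
print("boxes back", [edge(T,.046,list(range(*q)),142,156,132,True) for q in((160,166),(176,181),(219,225),(233,238))][:0])
k=list(range(160,166))+list(range(176,181))+list(range(219,224))+list(range(233,239))
print("row back",edge(T,.046,k,140,156,132,False)); 
k=list(range(160,181))+list(range(219,239))
print("row front",edge(T,.030,k,155,170,132,True))
E
```

```text
front (np.float64(3.693771765108637), np.float64(0.5458774702451549), 82, np.float64(0.0003533265145813795))
back (np.float64(3.5226499387267025), np.float64(0.6667327592156072), 63, np.float64(0.002068619330002876))
boxes back []
row back (np.float64(4.07726176118447), np.float64(0.6194541546925991), 22, np.float64(0.0003291877201411163))
row front (np.float64(4.054945197933047), np.float64(0.587424157209449), 41, np.float64(0.0002834228132399638))
```

The row's yaw is 4.05°, its wall middle at the gap is x = 0.6034, and the shelf depth comes out at 121 mm as given. The tool stands at 0.6033 and 4.1°. Setting down and releasing.

>>> {"method": "arm_command", "body": {
  "commands": [0,0,0.0007,0,0,0,0.3,0,0,0.0012,0,0,0,0.3,0,0,0.0012,0,0,0,0.3]
}}

```text
t: 10.5
eef_pos: [0.6034, 0.0625, 0.0123]
tool_rot: [0.0, 0.681, 0.732, 0.0]
contact_force: [-0.5, 0.6, 0.5]
gripper_width: 0.384
grasp_force: 30.1
```

>>> {"method": "arm_command", "body": {
  "commands": [0,0,0,0,0,0,0.42,0,0,0,0,0,0,0.46,0,0,0,0,0,0,0.5,0,0,0,0,0,0,0.6,0,0,0,0,0,0,0.6]
}}

```text
t: 11.0
eef_pos: [0.6033, 0.0625, 0.0122]
tool_rot: [0.0, 0.681, 0.732, 0.0]
contact_force: [1.1, 0.2, -0.6]
gripper_width: 0.6
grasp_force: 0.0
```

>>> {"method": "arm_command", "body": {
  "commands": [0,0,-0.01,0,0,0,0.6,0,0,-0.03,0,0,0,0.6,0,0,-0.07,0,0,0,0.6,0,0,-0.12,0,0,0,0.6,0,0,-0.15,0,0,0,0.6,0,0,-0.15,0,0,0,0.6]
}}

```text
t: 11.6
eef_pos: [0.6066, 0.0637, 0.1684]
tool_rot: [0.003, 0.681, 0.732, 0.004]
contact_force: [0.8, 0.1, 0.2]
gripper_width: 0.597
grasp_force: 0.0
```

```bash
python3 r.py "[(.5297,-.30,.165),(.633,-.1245,.165)]" 0
```

```text
[0.6066 0.0637 0.1684] t 11.6 w 0.597 F [0.8 0.1 0.2]
(0.5297, -0.3, 0.165) (array([-357.2, -102.7,    2.2]), array([ 0.56, -0.05,  4.1 ]))
(0.633, -0.1245, 0.165) (array([-189.6,   12.8,    3.4]), array([ 0.56, -0.05,  4.1 ]))
```

>>> {"method": "arm_command", "body": {
  "commands": [-0.047,0.003,0,0,0,4.1,0.7,-0.095,0.006,0,0,0,4.1,0.7,-0.142,0.0095,0,0,0,4.1,0.7,-0.1896,0.0128,0,0,0,4.1,0.7,-0.1896,0.0128,0,0,0,4.1,0.7,-0.1896,0.0128,0,0,0,4.1,0.7,-0.1896,0.0128,0,0,0,4.1,0.7]
}}

```text
t: 12.3
eef_pos: [0.6294, -0.1239, 0.1621]
tool_rot: [-0.001, 0.706, 0.708, 0.0]
contact_force: [-0.3, 0.1, 1.4]
gripper_width: 0.698
grasp_force: 0.0
```

```bash
python3 r.py "[(.633,-.1245,.13),(.633,-.1245,.096)]" 0; python3 - <<'E'
from station import *
from h import *
S,T=read_camera("side"),read_camera("top")
pickle.dump(dict(side=S,top=T),open("c3.pkl","wb"))
a=cv2.resize(S["img"][90:250,240:385],(380,420),interpolation=cv2.INTER_CUBIC)
b=cv2.resize(T["img"][120:190,150:250],(400,280),interpolation=cv2.INTER_CUBIC)
im=np.zeros((420,780,3),np.uint8); im[:,:380]=a; im[:280,380:]=b; im=im[:,:,::-1]; cv2.imwrite("pics/placed.png",(255*(im/255.)**.6).astype(np.uint8))
for n,u in(("slot",(200,154)),):print(T["img"][154,190:212].max(1))
E
```

```text
[ 0.6294 -0.1239  0.1621] t 12.3 w 0.698 F [-0.3  0.1  1.4]
(0.633, -0.1245, 0.13) (array([-0.6,  3.6, 32.1]), array([-0.03, -0.06,  0.1 ]))
(0.633, -0.1245, 0.096) (array([-0.7,  3.7, 66.1]), array([-0.03, -0.06,  0.1 ]))
[57 53 58 59 61 62 59 59 61 55 54 57 57 57 51 48 58 58 61 56 52 93]
```

View pics/placed.png

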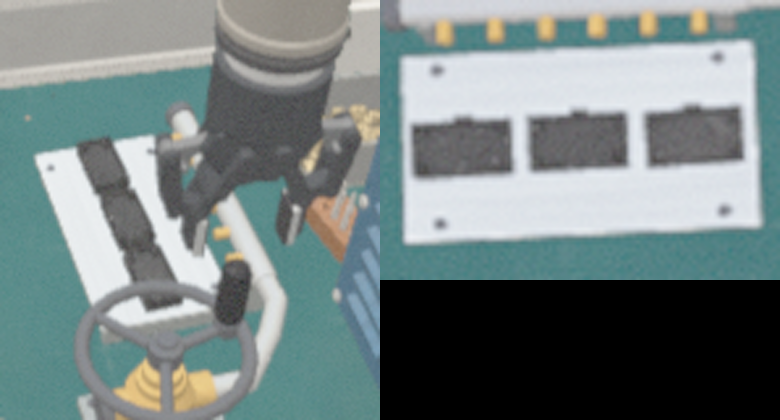

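The right pane shows the loose housing seated between its neighbours. The gaps are px 512–530 and 628–646, which are equal, the tabs are all to the back, and the front edges are collinear. The left pane shows the open fingers (200,235) and (290,220) above and behind the crank (236,280). I'll check the numbers before descending.

```bash
python3 - <<'E'
from h import *
d=pickle.load(open("c3.pkl","rb"));T,S=d["top"],d["side"];r=np.radians(4.05)
for n,bx,ct in(("left",(156,145,187,168),(.6013,.1354)),("mid",(186,143,215,168),(.6065,.062)),("right",(214,142,243,166),(.6117,-.0113))):
    e=edges(T,bx,.03,1,r,np.array(ct)); print(n,{k:np.round(v,1).tolist() for k,v in e.items()})
print(proj(S,(.633,-.1245,.171)),proj(S,(.633,-.1245,.111)),proj(S,(.6294,-.1239,.19)),proj(S,(.6294,-.1239,.2)))
# handle silhouette in c0, both views: dark neutral
c0=pickle.load(open("c0.pkl","rb"))
for n,(x0,y0,x1,y1) in(("side",(315,180,345,220)),("top",(266,122,288,148))):
    c=c0[n]; m=(c["img"][y0:y1,x0:x1].max(2)<(52 if n=="side" else 62)).astype(np.uint8); m=cv2.morphologyEx(m,cv2.MORPH_OPEN,np.ones((3,3)))
    k=max(cv2.findContours(m,0,1)[0],key=cv2.contourArea).reshape(-1,2)+[x0,y0]
    print(n,cv2.minAreaRect(k.astype(np.float32)),k.min(0),k.max(0))
    for p in((.633,-.1245,.171),(.633,-.1245,.141),(.633,-.1245,.111)): print(proj(c,p).round(1))
i=S["img"].mean(2).astype(int)
for v in range(166,190,3): print(v,i[v,310:358].tolist())
E
```

```text
left {'back': 12.9, 'front': -18.8, 'left': 29.7, 'right': -29.7, 'slopes': [-0.6, -0.4]}
mid {'back': 13.4, 'front': -18.3, 'left': 30.1, 'right': -30.0, 'slopes': [0.2, -0.2]}
right {'back': 12.8, 'front': -18.9, 'left': 30.1, 'right': -30.0, 'slopes': [-1.1, -1.0]}
[330.89081124 190.48384943] [326.94729449 210.77952098] [330.29427331 183.6636579 ] [330.99517554 179.97437347]
side ((328.33782958984375, 201.4729766845703), (11.343530654907227, 23.837854385375977), 9.462322235107422) [322 190] [334 213]
[330.9 190.5]
[328.9 200.9]
[326.9 210.8]
top ((275.5, 135.0), (14.0, 9.0), 90.0) [271 128] [280 142]
[276.2 131. ]
[275.4 134.6]
[274.6 137.9]
166 [56, 59, 60, 60, 60, 55, 53, 49, 41, 40, 46, 34, 36, 56, 79, 105, 139, 190, 198, 180, 140, 95, 80, 75, 78, 75, 77, 76, 78, 76, 76, 75, 75, 75, 76, 74, 62, 47, 40, 48, 51, 36, 42, 44, 40, 46, 45, 41]
169 [40, 39, 45, 48, 52, 48, 44, 39, 42, 36, 46, 79, 122, 162, 182, 195, 200, 206, 204, 202, 192, 168, 117, 84, 78, 77, 77, 79, 78, 81, 73, 78, 76, 76, 75, 71, 50, 35, 38, 40, 46, 93, 181, 168, 114, 59, 44, 60]
172 [50, 42, 35, 39, 41, 49, 47, 
[... 563 characters left out ...]
39, 37, 49, 90, 114, 106, 65, 52, 67, 75, 75]
181 [80, 49, 49, 52, 101, 120, 118, 108, 71, 75, 75, 80, 91, 89, 83, 80, 79, 91, 137, 163, 184, 195, 204, 206, 207, 205, 196, 177, 125, 85, 74, 78, 73, 73, 72, 77, 67, 47, 41, 63, 111, 114, 90, 77, 75, 76, 76, 72]
184 [177, 101, 67, 67, 121, 121, 116, 97, 166, 134, 87, 76, 75, 78, 77, 76, 77, 76, 82, 113, 154, 175, 191, 202, 210, 207, 205, 202, 192, 163, 113, 83, 74, 73, 70, 71, 75, 72, 73, 75, 74, 76, 76, 77, 73, 75, 71, 72]
187 [224, 224, 222, 178, 151, 152, 148, 141, 215, 222, 197, 117, 81, 76, 74, 79, 104, 139, 143, 150, 148, 161, 167, 183, 196, 205, 208, 208, 205, 198, 182, 141, 90, 77, 72, 77, 72, 74, 73, 72, 68, 74, 73, 72, 72, 75, 76, 71]
```

The placement is good: y is centred within 0.3 mm, x is in line within 0.5 mm, and yaw within 1°. The handle silhouettes match (.633, -.1245) in both views. Descending over the crank.

>>> {"method": "arm_command", "body": {
  "commands": [-0.0006,0.0025,0.005,0,0,0,0.7,-0.0006,0.0025,0.02,0,0,0,0.7,-0.0006,0.0025,0.035,0,0,0,0.7,-0.0006,0.0025,0.05,0,0,0,0.7,-0.0006,0.0025,0.06,0,0,0,0.7,-0.0006,0.0025,0.066,0,0,0,0.7,-0.0006,0.0025,0.066,0,0,0,0.7,-0.0006,0.0025,0.066,0,0,0,0.7]
}}

```text
t: 13.2
eef_pos: [0.6325, -0.1262, 0.0965]
tool_rot: [0.0, 0.707, 0.707, 0.0]
contact_force: [-1.4, -0.6, -0.4]
gripper_width: 0.701
grasp_force: 0.0
```

```bash
python3 r.py "[(.633,-.1245,.096)]" 0
```

```text
[ 0.6325 -0.1262  0.0965] t 13.2 w 0.701 F [-1.4 -0.6 -0.4]
(0.633, -0.1245, 0.096) (array([1.7, 0.5, 0.5]), array([ 0.03, -0.  , -0.  ]))
```

>>> {"method": "arm_command", "body": {
  "commands": [0.0017,0.0005,0.0005,0,0,0,0.5,0.0017,0.0005,0.0005,0,0,0,0.4,0.0017,0.0005,0.0005,0,0,0,0.33,0.0017,0.0005,0.0005,0,0,0,0.28,0.0017,0.0005,0.0005,0,0,0,0.2,0.0017,0.0005,0.0005,0,0,0,0.2,0.0017,0.0005,0.0005,0,0,0,0.2],
  "force": 50
}}

```text
t: 13.9
eef_pos: [0.6317, -0.1246, 0.0961]
tool_rot: [-0.0, 0.707, 0.707, -0.001]
contact_force: [-4.8, 0.3, 4.8]
gripper_width: 0.266
grasp_force: 48.7
```

```bash
cat > w.py <<'E'
# crank arc rows: args: start angle(deg, commanded), list of target angles; axis C; prints tool x(=+y), y(=+x) shifts in mm
import sys,numpy as np
C=(float(sys.argv[1]),float(sys.argv[2])); r=.055; a0=float(sys.argv[3])
f=lambda a:np.array([C[1]+r*np.sin(np.radians(a)),C[0]+r*np.cos(np.radians(a))])
print(", ".join(f"{v[0]:.4f}, {v[1]:.4f}" for v in(f(a)-f(a0) for a in map(float,sys.argv[4:]))))
E
cat > st.py <<'E'
import sys,numpy as np
from station import get_obs
o=get_obs();x,y,z=o["eef_pos"];C=(.5797,-.1398)
print(round(o["t"],2),o["eef_pos"].round(4),"ang",np.degrees(np.arctan2(y-C[1],x-C[0])).round(2),"r",round(np.hypot(x-C[0],y-C[1])*1000,1),"F",o["contact_force"].round(1),o["grasp_force"].round(1),o["gripper_width"].round(3))
E
python3 st.py; python3 w.py .5797 -.1398 15.5 10 0 -10 -20 -30 -40 -50 -60
```

```text
-0.0051, 0.0012, -0.0147, 0.0020, -0.0242, 0.0012, -0.0335, -0.0013, -0.0422, -0.0054, -0.0501, -0.0109, -0.0568, -0.0176, -0.0623, -0.0255Traceback (most recent call last):
  File "st.py", line 4, in <module>
    print(round(o["t"],2),o["eef_pos"].round(4),"ang",np.degrees(np.arctan2(y-C[1],x-C[0])).round(2),"r",round(np.hypot(x-C[0],y-C[1])*1000,1),"F",o["contact_force"].round(1),o["grasp_force"].round(1),o["gripper_width"].round(3))
                                                                                                                                                                               ^^^^^^^^^^^^^^^^^^^^^^
AttributeError: 'float' object has no attribute 'round'
```

Gripped at ≈23–24 mm with 50 N. Now turning clockwise (decreasing angle).

>>> {"method": "arm_command", "body": {
  "commands": [-0.0051,0.0007,0,0,0,0,0.2,-0.0147,0.001,0,0,0,0,0.2,-0.0242,0.0004,0,0,0,0,0.2,-0.0335,-0.002,0,0,0,0,0.2,-0.0422,-0.006,0,0,0,0,0.2,-0.0501,-0.0113,0,0,0,0,0.2,-0.0568,-0.0178,0,0,0,0,0.2,-0.0623,-0.0255,0,0,0,0,0.2]
}}

```text
t: 14.7
eef_pos: [0.6095, -0.1857, 0.0962]
tool_rot: [0.001, 0.707, 0.708, 0.002]
contact_force: [6.2, 2.4, -3.7]
gripper_width: 0.266
grasp_force: 49.1
```

```bash
sed -i 's/\.round(3))/)/; s/o\["grasp_force"\].round(1)/round(float(o["grasp_force"]),1)/; s/,o\["gripper_width"\])/,round(float(o["gripper_width"]),3))/' st.py; python3 st.py; python3 w.py .5797 -.1398 -60 -75 -90 -105 -120 -135 -150 -165 -180
```

```text
14.7 [ 0.6095 -0.1857  0.0962] ang -57.02 r 54.7 F [ 6.2  2.4 -3.7] 49.1 0.266
-0.0055, -0.0133, -0.0074, -0.0275, -0.0055, -0.0417, 0.0000, -0.0550, 0.0087, -0.0664, 0.0201, -0.0751, 0.0334, -0.0806, 0.0476, -0.0825
```

The wheel turns with ~6.5 N, as described. To bound the push at the stop, I'll go on in 20° steps with a firmer grip.

```bash
for a in $(seq -60 -20 -340); do echo "$a: $(python3 w.py .5797 -.1398 $a $((a-7)) $((a-14)) $((a-20)))"; done
```

```text
-60: -0.0030, -0.0060, -0.0052, -0.0123, -0.0065, -0.0179
-80: -0.0008, -0.0067, -0.0007, -0.0134, 0.0000, -0.0191
-100: 0.0016, -0.0065, 0.0039, -0.0128, 0.0065, -0.0179
-120: 0.0037, -0.0056, 0.0081, -0.0107, 0.0123, -0.0146
-140: 0.0054, -0.0040, 0.0112, -0.0073, 0.0165, -0.0096
-160: 0.0064, -0.0019, 0.0131, -0.0030, 0.0188, -0.0033
-180: 0.0067, 0.0004, 0.0133, 0.0016, 0.0188, 0.0033
-200: 0.0062, 0.0027, 0.0119, 0.0061, 0.0165, 0.0096
-220: 0.0049, 0.0046, 0.0091, 0.0098, 0.0123, 0.0146
-240: 0.0030, 0.0060, 0.0052, 0.0123, 0.0065, 0.0179
-260: 0.0008, 0.0067, 0.0007, 0.0134, 0.0000, 0.0191
-280: -0.0016, 0.0065, -0.0039, 0.0128, -0.0065, 0.0179
-300: -0.0037, 0.0056, -0.0081, 0.0107, -0.0123, 0.0146
-320: -0.0054, 0.0040, -0.0112, 0.0073, -0.0165, 0.0096
-340: -0.0064, 0.0019, -0.0131, 0.0030, -0.0188, 0.0033
```

>>> {"method": "arm_command", "body": {
  "commands": [-0.0031,-0.006,0,0,0,0,0.2,-0.0053,-0.0123,0,0,0,0,0.2,-0.0065,-0.018,0,0,0,0,0.2],
  "force": 90
}}

```text
t: 15.0
eef_pos: [0.5913, -0.1936, 0.0963]
tool_rot: [0.002, 0.707, 0.707, 0.002]
contact_force: [6.4, -0.0, -3.2]
gripper_width: 0.258
grasp_force: 88.1
```

>>> {"method": "arm_command", "body": {
  "commands": [-0.0008,-0.0067,0,0,0,0,0.2,-0.0007,-0.0134,0,0,0,0,0.2,0,-0.0191,0,0,0,0,0.2]
}}

```text
t: 15.3
eef_pos: [0.5719, -0.1946, 0.0963]
tool_rot: [0.002, 0.707, 0.707, 0.001]
contact_force: [6.6, -1.4, -3.3]
gripper_width: 0.256
grasp_force: 88.2
```

>>> {"method": "arm_command", "body": {
  "commands": [0.0016,-0.0065,0,0,0,0,0.2,0.0039,-0.0128,0,0,0,0,0.2,0.0065,-0.0179,0,0,0,0,0.2]
}}

```text
t: 15.6
eef_pos: [0.5536, -0.1888, 0.0963]
tool_rot: [0.002, 0.708, 0.707, 0.001]
contact_force: [3.3, -4.8, -2.8]
gripper_width: 0.259
grasp_force: 88.2
```

>>> {"method": "arm_command", "body": {
  "commands": [0.0037,-0.0056,0,0,0,0,0.2,0.0081,-0.0107,0,0,0,0,0.2,0.0123,-0.0146,0,0,0,0,0.2]
}}

```text
t: 15.9
eef_pos: [0.5383, -0.1772, 0.0962]
tool_rot: [0.002, 0.708, 0.706, -0.0]
contact_force: [2.1, -6.1, -0.9]
gripper_width: 0.257
grasp_force: 88.4
```

>>> {"method": "arm_command", "body": {
  "commands": [0.0054,-0.004,0,0,0,0,0.2,0.0112,-0.0073,0,0,0,0,0.2,0.0165,-0.0096,0,0,0,0,0.2]
}}

```text
t: 16.2
eef_pos: [0.528, -0.1609, 0.0962]
tool_rot: [0.002, 0.708, 0.706, -0.001]
contact_force: [0.2, -5.1, 0.9]
gripper_width: 0.263
grasp_force: 88.6
```

>>> {"method": "arm_command", "body": {
  "commands": [0.0064,-0.0019,0,0,0,0,0.2,0.0131,-0.003,0,0,0,0,0.2,0.0188,-0.0033,0,0,0,0,0.2]
}}

```text
t: 16.5
eef_pos: [0.5239, -0.142, 0.0962]
tool_rot: [0.001, 0.708, 0.706, -0.001]
contact_force: [-3.1, -6.5, 5.1]
gripper_width: 0.26
grasp_force: 89.0
```

>>> {"method": "arm_command", "body": {
  "commands": [0.0067,0.0004,0,0,0,0,0.2,0.0133,0.0016,0,0,0,0,0.2,0.0188,0.0033,0,0,0,0,0.2]
}}

```text
t: 16.8
eef_pos: [0.5267, -0.1225, 0.0962]
tool_rot: [0.0, 0.708, 0.706, -0.002]
contact_force: [-4.2, -4.6, 6.7]
gripper_width: 0.26
grasp_force: 89.2
```

>>> {"method": "arm_command", "body": {
  "commands": [0.0062,0.0027,0,0,0,0,0.2,0.0119,0.0061,0,0,0,0,0.2,0.0165,0.0096,0,0,0,0,0.2]
}}

```text
t: 17.1
eef_pos: [0.5363, -0.1052, 0.0961]
tool_rot: [-0.0, 0.708, 0.707, -0.002]
contact_force: [-6.9, -3.6, 7.7]
gripper_width: 0.259
grasp_force: 89.3
```

>>> {"method": "arm_command", "body": {
  "commands": [0.0049,0.0046,0,0,0,0,0.2,0.0091,0.0098,0,0,0,0,0.2,0.0123,0.0146,0,0,0,0,0.2]
}}

```text
t: 17.4
eef_pos: [0.544, -0.0976, 0.0958]
tool_rot: [-0.003, 0.709, 0.706, -0.009]
contact_force: [-38.0, -15.3, 38.8]
gripper_width: 0.261
grasp_force: 93.7
```

The stop is hit at about -230°: the force jumps and the motion stalls. I'll ease the command back to a light clockwise push and read the stop angle.

```bash
python3 w.py .5797 -.1398 -240 -236 -233 -232
```

```text
-0.0020, -0.0033, -0.0037, -0.0056, -0.0043, -0.0064
```

>>> {"method": "arm_command", "body": {
  "commands": [-0.002,-0.0033,0,0,0,0,0.2,-0.0037,-0.0056,0,0,0,0,0.2,-0.0043,-0.0064,0,0,0,0,0.2,-0.0043,-0.0064,0,0,0,0,0.2,-0.0043,-0.0064,0,0,0,0,0.2]
}}

```text
t: 17.9
eef_pos: [0.5438, -0.0977, 0.0961]
tool_rot: [-0.0, 0.708, 0.707, -0.002]
contact_force: [-8.5, -3.6, 9.8]
gripper_width: 0.258
grasp_force: 89.8
```

```bash
python3 st.py; python3 - <<'E'
import numpy as np
from scipy.optimize import least_squares
P=np.array([[.6317,-.1246],[.6095,-.1857],[.5913,-.1936],[.5719,-.1946],[.5536,-.1888],[.5383,-.1772],[.528,-.1609],[.5239,-.142],[.5267,-.1225],[.5363,-.1052]])
f=least_squares(lambda p:np.hypot(P[:,0]-p[0],P[:,1]-p[1])-p[2],[.58,-.14,.055]);print(f.x,(f.fun*1000).round(2))
f=least_squares(lambda p:np.hypot(P[:,0]-p[0],P[:,1]-p[1])-.055,[.58,-.14]);print(f.x,(f.fun*1000).round(2))
E
```

```text
17.9 [ 0.5438 -0.0977  0.0961] ang 130.46 r 55.4 F [-8.5 -3.6  9.8] 89.8 0.258
[ 0.57888061 -0.14000173  0.05501491] [ 0.   -0.01  0.    0.03 -0.06  0.04 -0.01  0.    0.02 -0.02]
[ 0.57887215 -0.14001283] [ 0.03  0.    0.01  0.03 -0.06  0.04 -0.01  0.01  0.03 -0.01]
```

A circle fit of the grip positions gives the axis as (.5789, -.1400) in the robot's frame with r = 55.01 mm and residuals ≤0.06 mm. The stop angle is therefore 129.7°, and the target is the same angle after +720°.

```bash
sed -i 's/C=(.5797,-.1398)/C=(.57888,-.14001)/' st.py; cat > w2.py <<'E'
import sys,numpy as np
f=lambda a:np.array([-.14001+.055*np.sin(np.radians(a)),.57888+.055*np.cos(np.radians(a))])
def rows(s,A): return ", ".join(f"{v[0]:.4f}, {v[1]:.4f}, 0,0,0,0,0.2" for v in(f(a)-s for a in A))
E
python3 - <<'E'
from w2 import *
A=129.7
print("A0",rows(np.array([-.09646,.54584]),A+15*np.arange(1,9)))
for k,n in((0,"A"),(120,"B"),(240,"C")): print(n,rows(f(A+k),A+k+15*np.arange(1,9)))
E
```

```text
A0 -0.0118, -0.0118, 0,0,0,0,0.2, -0.0245, -0.0185, 0,0,0,0,0.2, -0.0385, -0.0217, 0,0,0,0,0.2, -0.0528, -0.0212, 0,0,0,0,0.2, -0.0665, -0.0169, 0,0,0,0,0.2, -0.0787, -0.0093, 0,0,0,0,0.2, -0.0884, 0.0013, 0,0,0,0,0.2, -0.0951, 0.0140, 0,0,0,0,0.2
A -0.0105, -0.0098, 0,0,0,0,0.2, -0.0232, -0.0165, 0,0,0,0,0.2, -0.0372, -0.0196, 0,0,0,0,0.2, -0.0516, -0.0191, 0,0,0,0,0.2, -0.0653, -0.0148, 0,0,0,0,0.2, -0.0774, -0.0072, 0,0,0,0,0.2, -0.0872, 0.0034, 0,0,0,0,0.2, -0.0939, 0.0161, 0,0,0,0,0.2
B -0.0032, 0.0140, 0,0,0,0,0.2, -0.0026, 0.0283, 0,0,0,0,0.2, 0.0016, 0.0421, 0,0,0,0,0.2, 0.0093, 0.0542, 0,0,0,0,0.2, 0.0198, 0.0640, 0,0,0,0,0.2, 0.0325, 0.0707, 0,0,0,0,0.2, 0.0465, 0.0738, 0,0,0,0,0.2, 0.0609, 0.0733, 0,0,0,0,0.2
C 0.0137, -0.0042, 0,0,0,0,0.2, 0.0259, -0.0119, 0,0,0,0,0.2, 0.0356, -0.0224, 0,0,0,0,0.2, 0.0423, -0.0351, 0,0,0,0,0.2, 0.0455, -0.0491, 0,0,0,0,0.2, 0.0449, -0.0635, 0,0,0,0,0.2, 0.0407, -0.0772, 0,0,0,0,0.2, 0.0331, -0.0893, 0,0,0,0,0.2
```

>>> {"method": "arm_command", "body": {
  "commands": [-0.0118,-0.0118,0,0,0,0,0.2,-0.0245,-0.0185,0,0,0,0,0.2,-0.0385,-0.0217,0,0,0,0,0.2,-0.0528,-0.0212,0,0,0,0,0.2,-0.0665,-0.0169,0,0,0,0,0.2,-0.0787,-0.0093,0,0,0,0,0.2,-0.0884,0.0013,0,0,0,0,0.2,-0.0951,0.014,0,0,0,0,0.2]
}}

```text
t: 18.7
eef_pos: [0.5586, -0.1912, 0.0962]
tool_rot: [-0.001, 0.707, 0.707, -0.001]
contact_force: [-4.5, 4.9, 7.5]
gripper_width: 0.259
grasp_force: 91.3
```

```bash
python3 st.py
```

```text
18.7 [ 0.5586 -0.1912  0.0962] ang -111.55 r 55.1 F [-4.5  4.9  7.5] 91.3 0.259
```

>>> {"method": "arm_command", "body": {
  "commands": [-0.0032,0.014,0,0,0,0,0.2,-0.0026,0.0283,0,0,0,0,0.2,0.0016,0.0421,0,0,0,0,0.2,0.0093,0.0542,0,0,0,0,0.2,0.0198,0.064,0,0,0,0,0.2,0.0325,0.0707,0,0,0,0,0.2,0.0465,0.0738,0,0,0,0,0.2,0.0609,0.0733,0,0,0,0,0.2]
}}

```text
t: 19.5
eef_pos: [0.6336, -0.1335, 0.0962]
tool_rot: [0.002, 0.708, 0.706, -0.001]
contact_force: [-0.9, -6.6, 3.1]
gripper_width: 0.253
grasp_force: 91.0
```

>>> {"method": "arm_command", "body": {
  "commands": [0.0137,-0.0042,0,0,0,0,0.2,0.0259,-0.0119,0,0,0,0,0.2,0.0356,-0.0224,0,0,0,0,0.2,0.0423,-0.0351,0,0,0,0,0.2,0.0455,-0.0491,0,0,0,0,0.2,0.0449,-0.0635,0,0,0,0,0.2,0.0407,-0.0772,0,0,0,0,0.2,0.0331,-0.0893,0,0,0,0,0.2]
}}

```text
t: 20.3
eef_pos: [0.5455, -0.0961, 0.0963]
tool_rot: [0.001, 0.707, 0.708, 0.002]
contact_force: [8.3, 0.3, -5.8]
gripper_width: 0.257
grasp_force: 90.1
```

```bash
python3 st.py
```

```text
20.3 [ 0.5455 -0.0961  0.0963] ang 127.24 r 55.1 F [ 8.3  0.3 -5.8] 90.1 0.257
```

One turn is nearly complete (127.2° against a commanded 129.7°). Second turn: two thirds, then to +90°.

>>> {"method": "arm_command", "body": {
  "commands": [-0.0105,-0.0098,0,0,0,0,0.2,-0.0232,-0.0165,0,0,0,0,0.2,-0.0372,-0.0196,0,0,0,0,0.2,-0.0516,-0.0191,0,0,0,0,0.2,-0.0653,-0.0148,0,0,0,0,0.2,-0.0774,-0.0072,0,0,0,0,0.2,-0.0872,0.0034,0,0,0,0,0.2,-0.0939,0.0161,0,0,0,0,0.2]
}}

```text
t: 21.1
eef_pos: [0.5587, -0.1913, 0.0962]
tool_rot: [-0.001, 0.707, 0.707, -0.001]
contact_force: [-5.3, 5.0, 7.0]
gripper_width: 0.255
grasp_force: 91.3
```

>>> {"method": "arm_command", "body": {
  "commands": [-0.0032,0.014,0,0,0,0,0.2,-0.0026,0.0283,0,0,0,0,0.2,0.0016,0.0421,0,0,0,0,0.2,0.0093,0.0542,0,0,0,0,0.2,0.0198,0.064,0,0,0,0,0.2,0.0325,0.0707,0,0,0,0,0.2,0.0465,0.0738,0,0,0,0,0.2,0.0609,0.0733,0,0,0,0,0.2]
}}

```text
t: 21.9
eef_pos: [0.6336, -0.1334, 0.0963]
tool_rot: [0.002, 0.708, 0.706, -0.001]
contact_force: [-1.7, -7.0, 4.1]
gripper_width: 0.261
grasp_force: 91.0
```

>>> {"method": "arm_command", "body": {
  "commands": [0.0137,-0.0042,0,0,0,0,0.2,0.0259,-0.0119,0,0,0,0,0.2,0.0356,-0.0224,0,0,0,0,0.2,0.0423,-0.0351,0,0,0,0,0.2,0.0455,-0.0491,0,0,0,0,0.2,0.0449,-0.0635,0,0,0,0,0.2]
}}

```text
t: 22.5
eef_pos: [0.5715, -0.0854, 0.0963]
tool_rot: [0.002, 0.707, 0.707, 0.002]
contact_force: [7.8, -2.8, -3.6]
gripper_width: 0.263
grasp_force: 90.3
```

```bash
python3 st.py; python3 -c "
from w2 import *
A=129.7
print(rows(f(A-30),[A-24,A-18,A-12,A-8,A-6,A-5,A-4,A-4]))
print(rows(f(A-4),[A-3,A-2,A-1,A,A+1,A+2,A+3]))"
```

```text
22.5 [ 0.5715 -0.0854  0.0963] ang 97.66 r 55.1 F [ 7.8 -2.8 -3.6] 90.3 0.263
-0.0013, -0.0056, 0,0,0,0,0.2, -0.0031, -0.0111, 0,0,0,0,0.2, -0.0055, -0.0163, 0,0,0,0,0.2, -0.0074, -0.0196, 0,0,0,0,0.2, -0.0085, -0.0212, 0,0,0,0,0.2, -0.0090, -0.0220, 0,0,0,0,0.2, -0.0095, -0.0228, 0,0,0,0,0.2, -0.0095, -0.0228, 0,0,0,0,0.2
-0.0006, -0.0008, 0,0,0,0,0.2, -0.0011, -0.0015, 0,0,0,0,0.2, -0.0017, -0.0023, 0,0,0,0,0.2, -0.0023, -0.0030, 0,0,0,0,0.2, -0.0030, -0.0038, 0,0,0,0,0.2, -0.0036, -0.0045, 0,0,0,0,0.2, -0.0042, -0.0052, 0,0,0,0,0.2
```

>>> {"method": "arm_command", "body": {
  "commands": [-0.0013,-0.0056,0,0,0,0,0.2,-0.0031,-0.0111,0,0,0,0,0.2,-0.0055,-0.0163,0,0,0,0,0.2,-0.0074,-0.0196,0,0,0,0,0.2,-0.0085,-0.0212,0,0,0,0,0.2,-0.009,-0.022,0,0,0,0,0.2,-0.0095,-0.0228,0,0,0,0,0.2,-0.0095,-0.0228,0,0,0,0,0.2]
}}

```text
t: 23.3
eef_pos: [0.5487, -0.094, 0.0963]
tool_rot: [0.001, 0.707, 0.707, 0.002]
contact_force: [4.1, 1.9, -2.0]
gripper_width: 0.259
grasp_force: 90.4
```

```bash
python3 st.py
```

```text
23.3 [ 0.5487 -0.094   0.0963] ang 123.21 r 55.0 F [ 4.1  1.9 -2. ] 90.4 0.259
```

>>> {"method": "arm_command", "body": {
  "commands": [-0.0006,-0.0008,0,0,0,0,0.2,-0.0011,-0.0015,0,0,0,0,0.2,-0.0017,-0.0023,0,0,0,0,0.2,-0.0023,-0.003,0,0,0,0,0.2,-0.003,-0.0038,0,0,0,0,0.2,-0.0033,-0.0042,0,0,0,0,0.2,-0.0033,-0.0042,0,0,0,0,0.2]
}}

```text
t: 24.0
eef_pos: [0.5446, -0.097, 0.0962]
tool_rot: [0.001, 0.707, 0.707, 0.002]
contact_force: [5.2, 2.7, -1.8]
gripper_width: 0.261
grasp_force: 90.4
```

```bash
python3 st.py
```

```text
24.0 [ 0.5446 -0.097   0.0962] ang 128.58 r 55.0 F [ 5.2  2.7 -1.8] 90.4 0.261
```

>>> {"method": "arm_command", "body": {
  "commands": [-0.0003,-0.0003,0,0,0,0,0.2,-0.0005,-0.0006,0,0,0,0,0.2,-0.0005,-0.0006,0,0,0,0,0.2,-0.0005,-0.0006,0,0,0,0,0.2]
}}

```text
t: 24.4
eef_pos: [0.544, -0.0974, 0.0963]
tool_rot: [0.001, 0.707, 0.707, 0.002]
contact_force: [5.6, 2.4, -3.0]
gripper_width: 0.259
grasp_force: 90.4
```

```bash
python3 st.py
```

```text
24.4 [ 0.544  -0.0974  0.0963] ang 129.28 r 55.0 F [ 5.6  2.4 -3. ] 90.4 0.259
```

Within ~0.2° of two full turns, without overshoot. I'll ease the push slightly, confirm it holds, and hand in.

>>> {"method": "arm_command", "body": {
  "commands": [0.0005,0.0006,0,0,0,0,0.2,0.0005,0.0006,0,0,0,0,0.2,0.0005,0.0006,0,0,0,0,0.2,0.0005,0.0006,0,0,0,0,0.2]
}}

```text
t: 24.8
eef_pos: [0.544, -0.0974, 0.0962]
tool_rot: [0.001, 0.707, 0.707, 0.001]
contact_force: [5.1, 2.6, -0.4]
gripper_width: 0.256
grasp_force: 90.6
```

```bash
python3 st.py; python3 - <<'E'
from station import *
from h import *
T=read_camera("top");r=np.radians(4.05)
for n,bx,ct in(("mid",(186,143,215,168),(.6065,.062)),("roll",0,0)):
    if bx:
        try: print(n,edges(T,bx,.03,1,r,np.array(ct)))
        except Exception as e: print("occluded",e)
print(hand_in())
E
```

```text
24.8 [ 0.544  -0.0974  0.0962] ang 129.33 r 55.0 F [ 5.1  2.6 -0.4] 90.6 0.256
mid {'back': np.float64(13.425698192818594), 'front': np.float64(-18.28227043445716), 'left': np.float64(30.043319162405876), 'right': np.float64(-29.983727853556044), 'slopes': [np.float64(0.05748853895384539), np.float64(-0.21175407433081206)]}
the job is handed in; nothing more can be done
None
```

The job is handed in: the housing sits in the gap, centred within 0.3 mm and in line within 0.5 mm. The valve was closed to its stop and backed off two full turns (within about 0.4°, no overshoot), with the crank still gripped; one picture I viewed, 760x960, exceeded the 800x600 limit.

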